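# Thread the guide rod through the board slide and drop its keeper

## Robot

A 6-joint arm with a two-finger parallel gripper is mounted at the origin on the work surface; the furniture and walls round the work are solid. World frame = base frame: x ahead of the robot, y to its left, z up, the work surface at z = 0. Lengths are in m, angles in rad, forces in N, time in s.
With the tool pointing down it reaches from about 0.2 to 0.875 m from the base axis. Payload 3.4 kg.
Tool frame: the origin (TCP) lies at the very end of the fingers, on their centre line; the grasp point (between the pads) lies 19 mm behind it; z points along the fingers, y is the direction in which the jaws open and shut (so a half turn about z gives the same grasp; the last joint's range is limited). The gripper opens to 94 mm and grips with 3 to 60 N. Pads are 16 mm wide; open, the fingers measure 119 mm over their backs; the gripper's body (75 mm by 177 mm) begins 78 mm behind the grasp point.
Start: joints at [-1.463, 0.276, 1.505, -0, 1.361, -0.121], TCP at [0.13, -0.56, 0.205] pointing down, gripper open.
Joint ranges: [-2.89, 2.89], [-0.75, 2.08], [0.22, 2.7], [-1.18, 4.32], [0.11, 2.71], [-2.7, 2.7]. Speed limits (rad/s): [2.57, 2.57, 3.14, 3.14, 3.14, 3.14].

## Interface

Orientations are given as a unit quaternion [x, y, z, w].
In Python, from station import r gives the robot as it stands.
- The arm moves only by the tool arm_command, never from a script. Its argument "commands" is one flat list of numbers, 7 for each row, row after row: the finger opening in m, from 0 to 0.094, then the shift along the world's x, y, z in m, then the turn, a rotation vector about the world's x, y, z in rad. A call has 1 to 20 rows; each row is the pose to reach, as a shift and turn from the pose commanded when the call began; what a row does not reach only later rows make up. A row lasts 1/8 s, in which the tool goes at most 62.5 mm and 10.7 degrees, less where a joint would pass 70% of its speed; a pose out of reach is approached as far as the arm can. A call with a gripper value outside its range is refused whole. The fingers move at their own pace and stop on an object; "force" is the grip in N (left out, the last holds). Time passes only in rows, so rows that repeat a pose let the fingers close. It gives the time, the measured TCP pose, the force and the opening at its end, in the units of the state.
- r.state(): the state, without advancing time (a new reading comes with each control period).
- r.camera(name): name is "side" or "top" or "wrist"; returns a dict with "frame" (420x560x3 uint8, blue, green, red), "fx", "fy", "cx", "cy" (pixels), "pose" (4x4, takes a point from camera to world coordinates). Camera axes: x right, y up, looking along -z (the intrinsics and any distortion apply to the point x, -y, -z); pixel columns grow to the right and rows downward; lengths in m; the calibration is good to about 2 mm. A picture is of the moment at which its call begins. There is no depth.
- r.hand_in(): hands the job in, once; it reports no verdict.
The state is a dict: "time": time; "joint_pos": joint angles; "joint_vel": joint speeds; "tau": joint torques, N m; "position": TCP position; "orientation": TCP orientation; "contact_force": force on the tool from outside, world axes, zero at the start; "moment": the same for the moment, N m; "grip_width": finger opening in m.
Only numpy, scipy, OpenCV 4.12 (cv2) and the standard library are available. Lean on these libraries where they do the work, as an engineer would, in place of code of your own. Each camera call takes 0.05 s, during which the arm holds its last target. There are 200 camera calls.

## Task

Refit the front guide rod of the board slide: take the loose rod off its wooden rest by the black handle, thread it nose first through the near end block, the sagging carriage (which has to be picked up on the rod and lifted level) and the far end block until its collar sits fully home against the near block. Then swing the forked keeper plate all the way down over the rod's neck behind the collar, and let go. Feel the rod in without forcing it (never more than about 20 N against the slide), and leave the glue bottle, the pliers and the spring clamp where they are.

Things in the scene. Friction and masses are not known exactly. Their poses are not given: they have to be found in the camera images.
- slide: board slide, fixed: dark base plate 124 x 160 x 10 mm, two aluminium end blocks, between them a carriage with a green circuit board (wires up to z = 110). Origin: centre of the underside; z up, y along the guide rods, the way the missing rod goes in. Blocks 96 mm wide in x, top z = 68, at y = -70 to -54 (near) and +54 to +70 (far). Empty front bores: axis x = -30, z = 48, 13.2 mm across
- carriage (a joint): carriage along the rear rod (which is in place at slide x = +30, z = 48), m from mid travel (+-0.026, grows along slide y); slides freely (under 1 N). It is 50 mm long; its front bore, 13.2 mm across, is in line with the blocks' when level
- saddle (a joint): sag of the carriage about the rear rod, rad: 0 level and in line; about 0.074 at the start, where its front bore hangs 4.4 mm low, more than the nose's 2.5 mm taper picks up from a level rod: dip the nose (the near bore lets the rod tilt some 0.07 rad) to find the bore, then level the rod, which lifts the carriage (about 2 N)
- keeper (a joint): steel keeper plate, 4 mm thick, hinged on the near block's outer face: 0 = down, 0.75 to 0.9 rad = up, as at the start; stays where it is left (stiff hinge, about 1 N at its tab), stops at 0. Down, it lies 7 to 11 mm out from the face, just behind the 5 mm collar when that is home; its fork is 10.5 mm wide, so it goes over the 8 mm neck only, not over the 12 mm rod or the collar
- keeper_hinge (a point): point on the keeper's hinge axis (slide x = +4, y = -79, z = 48 mm); the axis is parallel to slide y, and opening lifts the tab, which is on the slide's -x side, in an arc upward and toward +x
- keeper_tab (a point): centre of the top face of the keeper's bent thumb tab (13 mm in x, 20 mm in y, 3.5 mm thick); with the keeper down it is at slide x = -52, y = -89, z = 59.5 mm, that is 56 mm toward -x, 10 mm toward -y and 11.5 mm above the hinge; it turns with the keeper
- rod_grip (a point): centre of the loose guide rod's black handle, 16 wide (x) x 50 long (y) x 24 mm high (z); its +y points along the rod to the nose. Ahead of it: 8 mm neck, collar (22 mm across, 5 mm thick), then 158 mm of 12 mm rod, the last 8 mm tapering to 7 mm. The handle is clamped on the neck where it was left: collar's front face 52 to 72 mm, nose 210 to 230 mm from this point, not measured. About 0.15 kg
- rest: wooden rest on which the rod lies, axis 47 mm above the bench, handle overhanging and free on both sides; 46 x 116 mm, two notched uprights (84 mm apart, 14 mm thick, tops at 57 mm), notches 13.5 mm wide and 16 mm deep. Origin: centre of its underside, its y along the rod to the nose
- glue_bottle: glue bottle, 22 x 34 x 72 mm, standing; leave it alone
- stripper: red-handled wire-stripping pliers, 50 x 151 x 13 mm, lying; leave them alone
- clamp: small black spring clamp, 34 x 71 x 14 mm, lying; leave it alone
Not all that is in view belongs to the job. Leave any green look-alike of the part that bears rod_grip alone.

How it is judged:
On the way, in this order (a step that is already met when the one before it is completed fails the run):
1. the rod is threaded through the near block and the carriage and has lifted the carriage level, the keeper still up (x of rod_grip in the frame of slide between -0.034 and -0.026 m and z of rod_grip in the frame of slide between 0.044 and 0.052 m and angle between the y axis of rod_grip and the y axis of slide, either way round below 0.03 rad and value of joint saddle below 0.026 rad and y of rod_grip in the frame of slide above -0.2 m and value of joint keeper above 0.5 rad), for 0.05 s.
2. the rod is home through all three bores, and the keeper is down round its neck behind the collar (x of rod_grip in the frame of slide between -0.034 and -0.026 m and z of rod_grip in the frame of slide between 0.044 and 0.052 m and angle between the y axis of rod_grip and the y axis of slide, either way round below 0.03 rad and value of joint saddle below 0.026 rad and y of rod_grip in the frame of slide above -0.145 m and value of joint keeper below 0.06 rad), for 0.2 s.
At the end, for the whole second after the job is handed in: the rod lies home in all three bores: handle centre within 4 mm of their line (0.03 rad) and at most 75 mm from the near block's face, carriage level (sag under 0.026 rad), keeper down (under 0.06 rad, possible only with the collar within 2 mm of home), rod at rest (all of step 2 and linear speed of rod below 0.02 m/s); the robot touches nothing.
It fails at once if the rod is forced against the slide, its carriage or its keeper with more than 24 N (contact force between rod and slide above 24 N).
It fails at once if the glue bottle is shifted more than 15 mm (distance of glue_bottle from where it was at the start of the episode above 0.015 m).
It fails at once if the red pliers is shifted more than 15 mm (distance of stripper from where it was at the start of the episode above 0.015 m).
It fails at once if the spring clamp is shifted more than 15 mm (distance of clamp from where it was at the start of the episode above 0.015 m).
It also fails if it takes over 72 s, if anything falls off the work surface, if the arm or the gripper's body presses on something with over 40 N, if the wrist force passes 120 N, or if a joint passes its speed limit or range.

## Working session

There is one attempt and no reset: what is moved stays moved. The work goes in short steps, Python scripts to look and compute and a tool call to move; the robot and the scene stay as the last step left them, time stands still between calls to the robot, and variables do not carry over. Pictures are saved under pics/ and viewed, about 8 in all and at most 12, crops included, and the job is handed in when it is done.

Besides the shell and the picture viewer there is one more tool, called after ">>>" as name(argument=value, ...), one argument or row to a line, values as JSON. arm_command: Moves the arm, as the interface text tells. Its arguments: {"type":"object","properties":{"commands":{"type":"array"},"force":{"type":"number"}},"required":["commands"]}

```bash
ls; mkdir -p pics; python3 - <<'E'
from station import r
import cv2,numpy as np,pickle
d={}
for n in("side","top","wrist"):
    c=r.camera(n); d[n]=c; cv2.imwrite(f"pics/{n}0.png",c["frame"])
    print(n,{k:np.round(c[k],4).tolist() if k!="frame" else 0 for k in c})
pickle.dump(d,open("cam0.pkl","wb"))
print(r.state())
E
```

```text
pics
side {'frame': 0, 'fx': 515.0967, 'fy': 515.0967, 'cx': 292.7977, 'cy': 211.7609, 'pose': [[0.949, -0.164, 0.2693, 0.8444], [0.3153, 0.4901, -0.8126, -1.2106], [0.0013, 0.8561, 0.5168, 0.8478], [0.0, 0.0, 0.0, 1.0]]}
top {'frame': 0, 'fx': 535.3374, 'fy': 535.3374, 'cx': 285.0762, 'cy': 222.9297, 'pose': [[0.0196, 0.9875, -0.1566, 0.1966], [-0.9998, 0.0197, -0.001, 0.0283], [0.0022, 0.1566, 0.9877, 1.4614], [0.0, 0.0, 0.0, 1.0]]}
wrist {'frame': 0, 'fx': 302.4478, 'fy': 302.4478, 'cx': 276.7942, 'cy': 207.7607, 'pose': [[0.2265, 0.9469, 0.2282, 0.1973], [-0.974, 0.2206, 0.0514, -0.544], [-0.0017, -0.2339, 0.9723, 0.3828], [0.0, 0.0, 0.0, 1.0]]}
{'time': 0.15, 'joint_pos': array([-1.46301120e+00,  2.76455511e-01,  1.50579060e+00, -1.20549550e-05,
        1.36069889e+00, -1.20978437e-01]), 'joint_vel': array([-0.00074307, -0.00166013, -0.00450319,  0.00070464,  0.00049037,
        0.00035704]), 'tau': array([ 1.07524877e-03, -4.04926443e+01, -2.37433237e+01,  7.01888767e-02,
        3.15129315e-02, -8.87557121e-05]), 'position': array([ 0.13035345, -0.55961626,  0.20482077]), 'orientation': array([ 9.93465162e-01,  1.14133760e-01, -1.43352989e-06, -6.76194162e-04]), 'contact_force': array([ 0.2222176 , -1.11180579,  0.10835793]), 'moment': array([-0.0015951 , -0.00133053, -0.02271633]), 'grip_width': 0.09403798995293676}
```

View pics/top0.png

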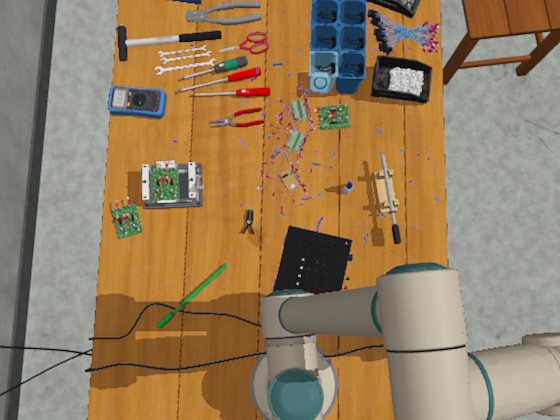

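View pics/side0.png

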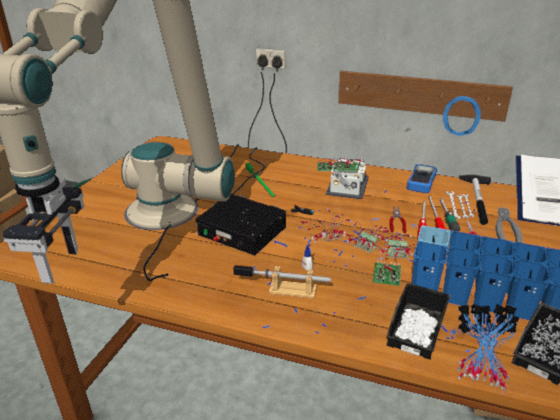

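```bash
python3 - <<'E'
import cv2,numpy as np
t=cv2.imread("pics/top0.png");s=cv2.imread("pics/side0.png")
a=cv2.resize(t[145:220,130:215],(793,700),interpolation=3)[:590]
a=cv2.resize(t[150:216,130:215],(765,594),interpolation=3)
cv2.imwrite("pics/c1.png",a)
b=cv2.resize(s[150:205,310:380],(700,550),interpolation=3);cv2.imwrite("pics/c2.png",b)
c=cv2.resize(t[145:250,360:420],(342,599),interpolation=3)
d=cv2.resize(s[235:305,225:340],(450,274),interpolation=3)
e=np.zeros((599,800,3),np.uint8);e[:,:342]=c;e[:274,350:]=d
cv2.imwrite("pics/c3.png",e)
E
```

```text
(no output)
```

View pics/c1.png

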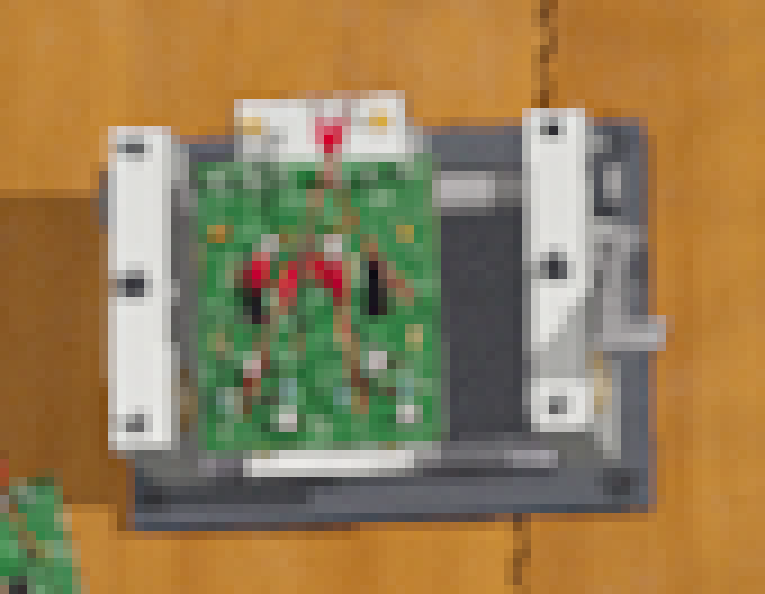

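View pics/c2.png

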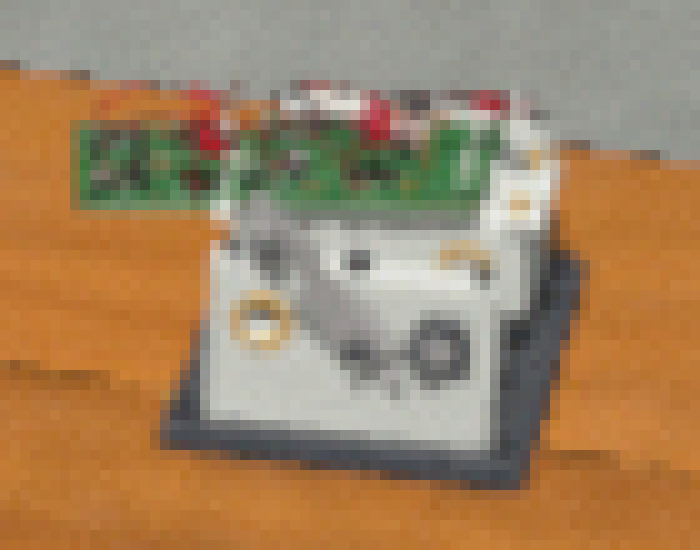

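View pics/c3.png

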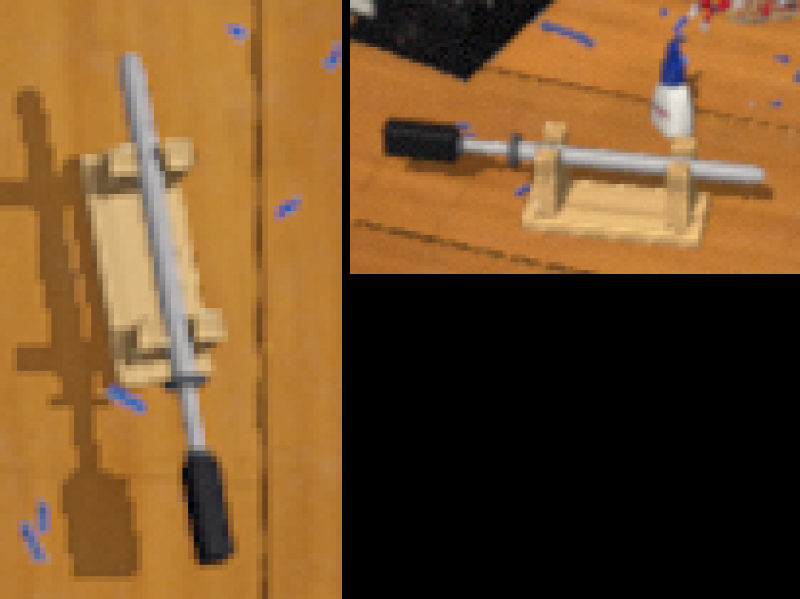

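```bash
cat > h.py <<'E'
import numpy as np,cv2,pickle
from scipy.optimize import least_squares
def ray(c,u,v):
    d=np.array([(u-c["cx"])/c["fx"],-(v-c["cy"])/c["fy"],-1.]);P=c["pose"];return P[:3,3],P[:3,:3]@d
def atz(c,u,v,z):
    o,d=ray(c,u,v);return o+d*(z-o[2])/d[2]
def proj(c,p):
    P=c["pose"];q=(np.atleast_2d(p)-P[:3,3])@P[:3,:3];return np.c_[c["cx"]+c["fx"]*q[:,0]/-q[:,2],c["cy"]-c["fy"]*q[:,1]/-q[:,2]]
def sl(T,p): # slide (x,y,yaw) -> world
    p=np.atleast_2d(p).astype(float);c,s=np.cos(T[2]),np.sin(T[2]);return np.c_[T[0]+c*p[:,0]-s*p[:,1],T[1]+s*p[:,0]+c*p[:,1],p[:,2]]
E
python3 - <<'E'
from h import *
d=pickle.load(open("cam0.pkl","rb"));t,s=d["top"],d["side"]
P=lambda a,b:(360+a/5.7-.5,145+b/5.7-.5)
for n,a,b,z in(("nose",131,57,.047),("collar",186,381,.047),("hfront",199,455,.059),("hback",216,558,.059),("upright far",150,160,.057),("near",180,335,.057)):
    print(n,np.round(atz(t,*P(a,b),z),4))
S=lambda a,b:(225+a/3.913-.5,235+b/3.913-.5)
for n,a,b,z in(("nose",413,175,.047),("hback-top mid",40,127,.059),("hfront",110,133,.059)):print("side",n,np.round(atz(s,*S(a,b),z),4))
C=lambda a,b:np.array((130+a/9-.5,150+b/9-.5))
# slide points: image (top crop), slide coords mm ; far end = left
pts=[(108,128,48,70,68),(110,448,-48,70,68),(170,128,48,54,68),(523,110,48,-54,68),(586,110,48,-70,68),(592,430,-48,-70,68),(655,510,-62,-80,10),(133,528,-62,80,10),(645,120,62,-80,10)]
uv=np.array([C(a,b) for a,b,*_ in pts]);X=np.array([p[2:] for p in pts])/1000
T0=np.r_[atz(t,172,185,.03)[:2],0]
f=lambda T:(proj(t,sl(T,X))-uv).ravel()
r_=least_squares(f,T0,loss="soft_l1");print("slide",r_.x,np.round(r_.fun.reshape(-1,2),1).tolist())
T=r_.x
sp=np.array([[336.2,182.2]]);print("side bore px pred",proj(s,sl(T,[-.030,-.070,.048])),"seen 335.7,181.7; rear rod",proj(s,sl(T,[.030,-.07,.048])),"seen",310+44-.5,150+35-.5)
print("bore world",sl(T,[-.030,-.070,.048]))
E
```

```text
nose [ 0.6154 -0.2327  0.047 ]
collar [ 0.4581 -0.2572  0.047 ]
hfront [ 0.421  -0.2604  0.059 ]
hback [ 0.3729 -0.2677  0.059 ]
upright far [ 0.5622 -0.2394  0.057 ]
near [ 0.4782 -0.2526  0.057 ]
side nose [ 0.6163 -0.2283  0.047 ]
side hback-top mid [ 0.3796 -0.2715  0.059 ]
side hfront [ 0.4247 -0.2631  0.059 ]
slide [0.52627685 0.34319094 0.06215482] [[0.6, 0.3], [0.4, -0.2], [-0.4, 0.0], [0.7, 0.4], [-0.3, 0.1], [-0.4, -0.4], [-0.2, -0.1], [-0.3, 0.3], [0.1, -0.4]]
side bore px pred [[334.95595154 182.25247681]] seen 335.7,181.7; rear rod [[352.88572825 184.45049853]] seen 353.5 184.5
bore world [[0.50068282 0.27146267 0.048     ]]
```

>>> arm_command(
  commands=[0.08, 0.044, 0.049, 0, 0, 0, -0.013, 0.08, 0.088, 0.098, 0, 0, 0, -0.026, 0.08, 0.132, 0.147, -0.01, 0, 0, -0.04, 0.08, 0.176, 0.196, -0.02, 0, 0, -0.053, 0.08, 0.22, 0.245, -0.03, 0, 0, -0.066, 0.08, 0.267, 0.296, -0.045, 0, 0, -0.08, 0.08, 0.267, 0.296, -0.045, 0, 0, -0.08, 0.08, 0.267, 0.296, -0.045, 0, 0, -0.08],
  force=50,
)

```text
time: 1.15
position: [0.3979, -0.2623, 0.1599]
orientation: [0.997, 0.076, -0.001, -0.001]
contact_force: [0.3, -0.2, -0.3]
grip_width: 0.08
```

```bash
python3 - <<'E'
from h import *
from station import r
c=r.camera("wrist");pickle.dump(c,open("w1.pkl","wb"));cv2.imwrite("pics/w1.png",cv2.resize(c["frame"],(784,588)))
print(r.state())
for n,p in(("collar",(.4581,-.2572,.047)),("grip",(.397,-.264,.059)),("nose",(.6158,-.2315,.047))):print(n,proj(c,p)*1.4)
E
```

```text
{'time': 1.2, 'joint_pos': array([-7.31099015e-01,  1.60921609e-01,  1.77774391e+00, -7.84693638e-04,
        1.20359742e+00,  6.88901901e-01]), 'joint_vel': array([-0.03645443, -0.00572601, -0.00797569, -0.00884129, -0.00115939,
       -0.00100708]), 'tau': array([ 9.98517796e-01, -3.18255579e+01, -2.18963867e+01,  1.88393891e-01,
       -1.02739825e-02,  2.56292056e-02]), 'position': array([ 0.39740305, -0.26358997,  0.16023115]), 'orientation': array([ 9.97148187e-01,  7.54668546e-02, -4.96239094e-04,  1.14527619e-05]), 'contact_force': array([ 0.59080322, -0.04567376, -0.59464142]), 'moment': array([-0.02510839, -0.0446878 ,  0.03689903]), 'grip_width': 0.0802214087954064}
collar [[394.33227499 201.75201541]]
grip [[390.50425887 294.66289148]]
nose [[392.80677554 -77.69929817]]
```

View pics/w1.png

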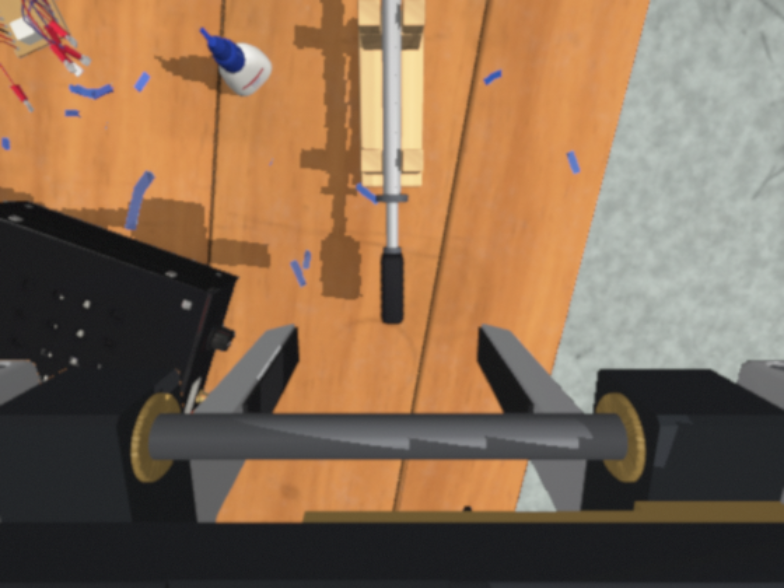

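```bash
python3 - <<'E'
from h import *
c=pickle.load(open("w1.pkl","rb"))
q=lambda u,v,z:np.round(atz(c,u/1.4,v/1.4,z),4)
print("hf",q(392,250,.059),"hb",q(392,322,.059),"collar back face mid",q(392,202,.047),"front",q(392,195,.047),"rod far",q(391,5,.053))
print(c["pose"][:3,3])
E
```

```text
hf [ 0.4273 -0.2603  0.059 ] hb [ 0.3779 -0.268   0.059 ] collar back face mid [ 0.4577 -0.2557  0.047 ] front [ 0.4622 -0.255   0.047 ] rod far [ 0.5712 -0.2373  0.053 ]
[ 0.46602638 -0.25168787  0.33794458]
```

>>> arm_command(
  commands=[0.08, 0.005, 0, -0.04, 0, 0, 0, 0.08, 0.005, 0, -0.08, 0, 0, 0, 0.08, 0.005, 0, -0.115, 0, 0, 0, 0.07, 0.005, 0, -0.132, 0, 0, 0, 0.04, 0.005, 0, -0.132, 0, 0, 0, 0.02, 0.005, 0, -0.132, 0, 0, 0, 0.0, 0.005, 0, -0.132, 0, 0, 0, 0.0, 0.005, 0, -0.132, 0, 0, 0, 0.0, 0.005, 0, -0.132, 0, 0, 0, 0.0, 0.005, 0, -0.132, 0, 0, 0],
  force=50,
)

```text
time: 2.45
position: [0.4025, -0.264, 0.0287]
orientation: [0.997, 0.074, 0.0, 0.0]
contact_force: [0.5, 0.4, 0.4]
grip_width: 0.0158
```

>>> arm_command(
  commands=[0, 0, 0, 0.02, 0, 0, 0, 0, 0, 0, 0.05, 0, 0, 0, 0, 0, 0, 0.1, 0, 0, 0, 0, 0, 0, 0.15, 0, 0, 0, 0, 0.01, 0.03, 0.19, 0, 0, 0.12, 0, 0.022, 0.06, 0.19, 0, 0, 0.28, 0, 0.034, 0.09, 0.19, 0, 0, 0.44, 0, 0.046, 0.12, 0.19, 0, 0, 0.6, 0, 0.058, 0.15, 0.19, 0, 0, 0.76, 0, 0.07, 0.18, 0.19, 0, 0, 0.92, 0, 0.082, 0.21, 0.19, 0, 0, 1.08, 0, 0.094, 0.24, 0.19, 0, 0, 1.24, 0, 0.106, 0.265, 0.19, 0, 0, 1.38, 0, 0.113, 0.28, 0.19, 0, 0, 1.46, 0, 0.113, 0.289, 0.19, 0, 0, 1.485, 0, 0.113, 0.289, 0.19, 0, 0, 1.485, 0, 0.113, 0.289, 0.16, 0, 0, 1.485, 0, 0.113, 0.289, 0.13, 0, 0, 1.485, 0, 0.113, 0.289, 0.13, 0, 0, 1.485],
)

```text
time: 4.82
position: [0.5131, 0.0243, 0.1566]
orientation: [0.685, 0.729, -0.002, -0.002]
contact_force: [-0.2, -0.4, -1.9]
grip_width: 0.0156
```

```bash
python3 - <<'E'
from h import *
from station import r
d={n:r.camera(n) for n in("wrist","side","top")};pickle.dump(d,open("w2.pkl","wb"));cv2.imwrite("pics/w2.png",cv2.resize(d["wrist"]["frame"],(784,588)))
s=r.state();print(s["position"],s["orientation"],s["contact_force"],s["grip_width"],s["joint_pos"])
T=[.5263,.3432,.0622]
for n,p in(("near +-48",[[.048,-.07,.068],[-.048,-.07,.068],[-.048,-.054,.068]]),):print(n,proj(d["wrist"],sl(T,p))*1.4)
f=d["side"]["frame"];p=proj(d["side"],s["position"]);print(p)
x,y=p[0].astype(int);cv2.imwrite("pics/s2.png",cv2.resize(f[130:270,230:430],(800,560),interpolation=3))
E
```

```text
[0.51624421 0.02444228 0.15972184] [6.84794226e-01 7.28735631e-01 6.28299751e-04 9.23751152e-04] [ 0.02047322  0.30915439 -1.5102427 ] 0.015618112859988783 [-8.72591929e-02  2.18654610e-01  1.70299212e+00 -1.66017951e-04
  1.21771702e+00 -1.49354532e-01]
near +-48 [[ 543.68856413 -171.35248037]
 [ 356.45760295 -170.16900762]
 [ 355.88663519 -209.01084839]]
[[320.20111751 186.85223106]]
```

View pics/w2.png

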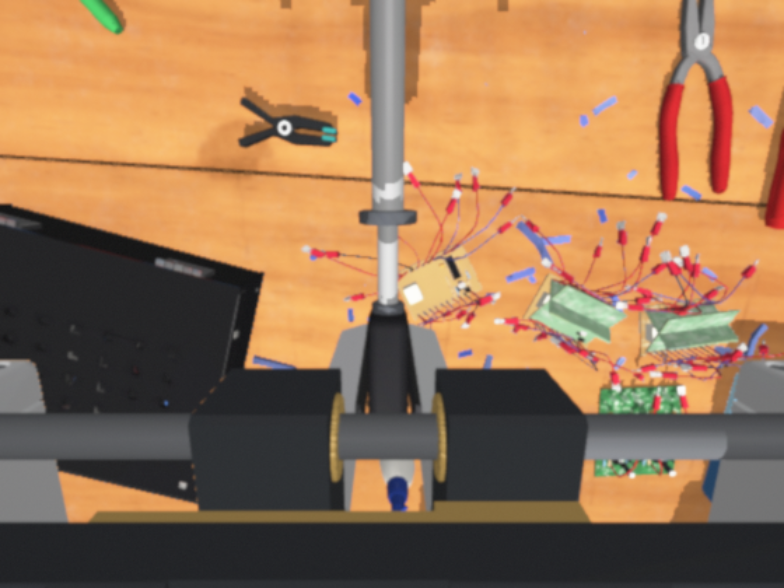

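View pics/s2.png

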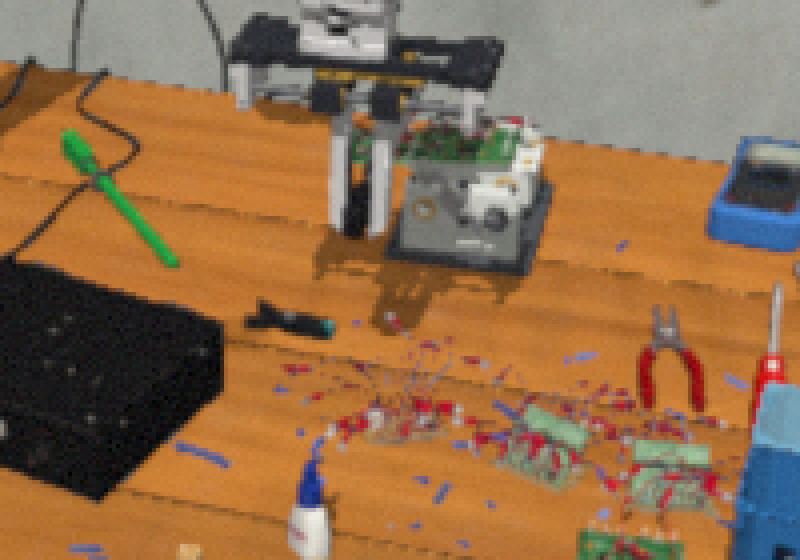

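```bash
python3 - <<'E'
from h import *
d=pickle.load(open("w2.pkl","rb"));w,t,s=d["wrist"],d["top"],d["side"]
q=lambda u,v,z=0.01:np.round(atz(w,u/1.4,v/1.4,z),3)
for n,a in dict(brownL=(400,290),brownT=(470,250),brownB=(430,322),wireL=(305,250),wireL2=(350,298),wireTop=(408,170),wireT2=(475,175),clampR=(335,133),clampB=(240,143),clampT=(245,100)).items():print(n,q(*a))
print("axis",q(388,217,.179),q(388.5,5,.179),q(388,270,.179))
f=t["frame"];x,y=proj(t,[.516,.024,.18])[0].astype(int);print(x,y)
a=cv2.resize(f[140:220,130:330],(800,320),interpolation=3)
g=cv2.resize(s["frame"][180:260,270:390],(420,280),interpolation=3)
e=np.zeros((600,800,3),np.uint8);e[:320]=a;e[320:,:420]=g
g=cv2.resize(w["frame"][100:260,200:380],(315,280),interpolation=3);e[320:,430:745]=g
cv2.imwrite("pics/t2.png",e)
E
```

```text
brownL [0.524 0.016 0.01 ]
brownT [0.575 0.051 0.01 ]
brownB [ 0.55  -0.009  0.01 ]
wireL [0.449 0.043 0.01 ]
wireL2 [0.485 0.007 0.01 ]
wireTop [0.524 0.107 0.01 ]
wireT2 [0.573 0.106 0.01 ]
clampR [0.469 0.129 0.01 ]
clampB [0.4   0.118 0.01 ]
clampT [0.404 0.148 0.01 ]
axis [0.511 0.082 0.179] [0.507 0.15  0.179] [0.512 0.063 0.179]
288 176
```

View pics/t2.png

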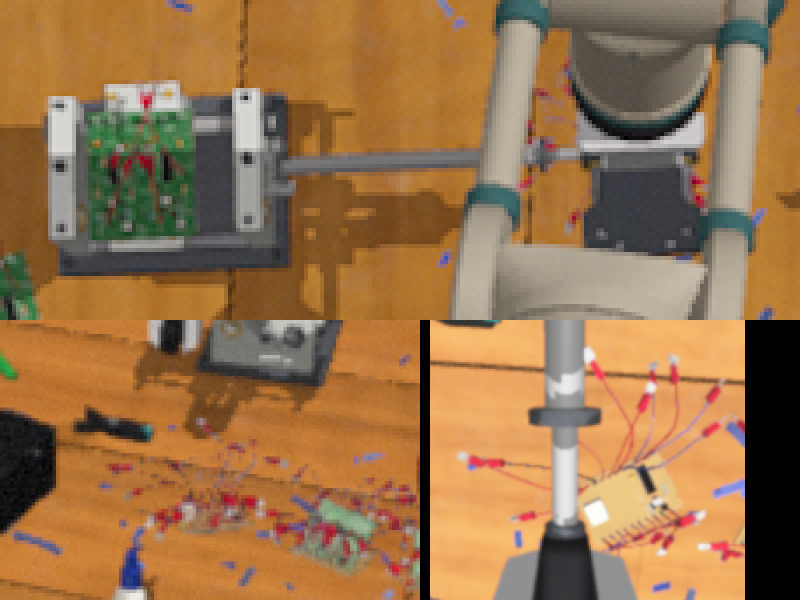

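>>> arm_command(
  commands=[0, 0.0015, -0.015, -0.02, 0, 0, 0, 0, 0.0015, -0.015, -0.05, 0, 0, 0, 0, 0.0015, -0.015, -0.08, 0, 0, 0, 0, 0.0015, -0.015, -0.102, 0, 0, 0, 0, 0.0015, -0.015, -0.102, 0, 0, 0, 0, 0.001, 0.0, -0.102, 0, 0, 0, 0, 0, 0.015, -0.102, 0, 0, 0, 0, 0, 0.015, -0.115, 0, 0, 0, 0, 0, 0.015, -0.129, 0, 0, 0, 0, 0, 0.015, -0.129, 0, 0, 0, 0, 0, 0.015, -0.129, 0, 0, 0],
)

```text
time: 6.35
position: [0.5154, 0.0397, 0.0292]
orientation: [0.685, 0.729, -0.0, -0.0]
contact_force: [0.5, -0.6, -1.9]
grip_width: 0.016
```

```bash
python3 - <<'E'
from h import *
from station import r
d={n:r.camera(n) for n in("wrist","side","top")};pickle.dump(d,open("w3.pkl","wb"))
for i in range(1):
    s=r.state();print(s["time"],s["position"],s["orientation"],s["contact_force"],s["moment"])
t=cv2.resize(d["top"]["frame"][155:215,135:255],(800,400),interpolation=3)
w=cv2.resize(d["wrist"]["frame"][0:100,180:420],(480,200))
g=cv2.resize(d["side"]["frame"][160:210,310:390],(320,200),interpolation=3)
e=np.zeros((600,800,3),np.uint8);e[:400]=t;e[400:,:480]=w;e[400:,480:]=g
cv2.imwrite("pics/t3.png",e)
E
```

```text
6.5 [0.51579145 0.03970307 0.02972835] [6.84636114e-01 7.28884937e-01 2.39539994e-04 2.88278485e-04] [ 0.02750746  0.10766361 -1.86398904] [-0.17586246 -0.13436204 -0.04438104]
```

View pics/t3.png

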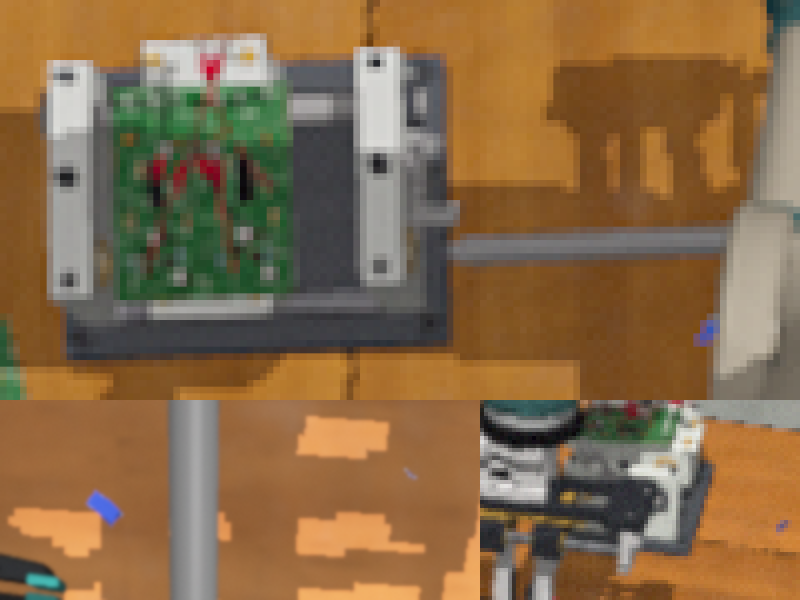

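```bash
cat >> h.py <<'E'
T=np.array([.52628,.34319,.06215])
def inv(p): 
    c,s=np.cos(T[2]),np.sin(T[2]);p=np.atleast_2d(p);d=p[:,:2]-T[:2];return np.c_[c*d[:,0]+s*d[:,1],-s*d[:,0]+c*d[:,1],p[:,2]]*1000
E
python3 - <<'E'
from h import *
d=pickle.load(open("w3.pkl","rb"));t=d["top"];w=d["wrist"]
# rod edges by gradient along columns in top
g=cv2.cvtColor(t["frame"],6).astype(float)
for x in range(206,242,5):
    col=cv2.GaussianBlur(g,(5,1),0)[180:204,x];print(x,np.round(col).astype(int))
print("nose",inv(atz(t,202.45,192,.048)),"back",inv(atz(t,242.5,190.2,.048)))
print("tcp cmd",inv([.5154,.0404,.0288]),"meas",inv([.5158,.0397,.0297]))
gw=cv2.cvtColor(w["frame"],6).astype(float)
for y in(3,40,80):
    print(y,gw[y-2:y+3].mean(0)[258:296].astype(int))
E
```

```text
206 [126 127 106  83  84  84  82  84  84  83 101 116 117 103  88  84  87  84
  86  87  88  89  89  90]
211 [133 132 111  89  89  92  92  92  93  89 101 118 114  98  89  88  92  90
  92  90  91  91  92  93]
216 [128 130 109  85  87  89  90  91  91  88 103 120 113  94  88  89  88  89
  86  86  86  90  90  89]
221 [105 103 106  96  84  87  86  86  85  93 108 119 110  89  82  85  84  82
  83  83  85  84  86  85]
226 [ 93  95  97  90  84  84  82  83  81  96 113 119 107  86  77  78  77  80
  80  81  80  80  80  80]
231 [108 110 114 104  95  95  94  93  89 101 117 115 100  85  83  88  89  90
  89  86  87  85  86  86]
236 [ 97  97  99 100  96  91  89  87  86 101 120 114  95  85  85  88  87  85
  84  84  83  84  83  86]
241 [120 113 107  94  84  83  82  80  85 103 120 112  91  84  83  84  85  85
  84  88  90  88 101 106]
nose [[-31.04678185 -87.3633933   48.        ]] back [[ -30.62320391 -195.41054092   48.        ]]
tcp cmd [[ -29.66528021 -301.5296497    28.8       ]] meas [[ -29.30952948 -302.25314222   29.7       ]]
3 [114 114 115 115 114 111 107 108 114 120 125 129 133 136 139 142 148 155
 161 165 166 164 158 150 145 142 140 137 134 128 120 114 112 113 113 112
 112 114]
40 [110 110 111 111 111 110 107 107 113 119 125 129 133 136 140 143 149 156
 164 167 168 166 159 151 146 143 141 138 133 129 123 118 114 114 114 114
 114 113]
80 [117 117 117 117 117 115 110 108 111 118 124 129 133 136 140 144 148 155
 162 165 166 163 158 151 147 144 142 138 134 128 121 119 118 118 118 118
 118 118]
```

>>> arm_command(
  commands=[0, 0.0005, 0.005, 0, 0, 0, 0, 0, 0.0001, 0.011, 0, 0, 0, 0, 0, -0.0001, 0.014, 0, 0, 0, 0, 0, -0.0003, 0.017, 0, 0, 0, 0, 0, -0.0004, 0.02, 0, 0, 0, 0, 0, -0.0006, 0.023, 0, 0, 0, 0, 0, -0.0006, 0.023, 0, 0, 0, 0],
)

```text
time: 7.38
position: [0.5151, 0.0632, 0.0296]
orientation: [0.685, 0.729, 0.0, 0.0]
contact_force: [0.7, 1.1, -1.8]
grip_width: 0.0157
```

>>> arm_command(
  commands=[0, -0.0001, 0.002, 0, 0, 0, 0, 0, -0.0002, 0.004, 0, 0, 0, 0, 0, -0.0004, 0.006, 0, 0, 0, 0, 0, -0.0005, 0.008, 0, 0, 0, 0, 0, -0.0006, 0.01, 0, 0, 0, 0, 0, -0.0006, 0.01, 0, 0, 0, 0],
)

```text
time: 8.12
position: [0.5143, 0.0733, 0.0295]
orientation: [0.685, 0.729, 0.0, -0.0]
contact_force: [0.6, 0.6, -0.5]
grip_width: 0.0156
```

>>> arm_command(
  commands=[0, -0.0001, 0.002, 0.0002, 0, 0, 0, 0, -0.0002, 0.004, 0.0003, 0, 0, 0, 0, -0.0004, 0.006, 0.0003, 0, 0, 0, 0, -0.0005, 0.008, 0.0003, 0, 0, 0, 0, -0.0006, 0.0095, 0.0003, 0, 0, 0, 0, -0.0006, 0.0095, 0.0003, 0, 0, 0],
)

```text
time: 8.88
position: [0.5136, 0.0827, 0.0298]
orientation: [0.684, 0.729, 0.0, -0.0]
contact_force: [0.2, 0.5, -0.9]
grip_width: 0.0157
```

```bash
python3 - <<'E'
from station import r
s=r.state();print(s["position"],s["contact_force"],s["moment"])
E
```

```text
[0.51360264 0.08268523 0.0297816 ] [ 0.16228028  0.49116589 -0.94922107] [-0.05513421 -0.22446701 -0.20088111]
```

>>> arm_command(
  commands=[0, 0, -0.0001, 0.002, -0.01, -0.0006, 0, 0, 0, -0.0003, 0.004, -0.02, -0.0012, 0, 0, 0, -0.0004, 0.006, -0.03, -0.0019, 0, 0, 0, -0.0006, 0.008, -0.04, -0.0025, 0, 0, 0, -0.0007, 0.0099, -0.05, -0.0031, 0, 0, 0, -0.0007, 0.0099, -0.05, -0.0031, 0],
)

```text
time: 9.62
position: [0.5137, 0.0819, 0.0399]
orientation: [0.684, 0.729, -0.017, 0.018]
contact_force: [1.3, 1.1, -1.0]
grip_width: 0.0155
```

>>> arm_command(
  commands=[0, -0.0002, 0.003, -0.0002, 0, 0, 0, 0, -0.0004, 0.006, -0.0003, 0, 0, 0, 0, -0.0006, 0.009, -0.0005, 0, 0, 0, 0, -0.0007, 0.012, -0.0006, 0, 0, 0, 0, -0.0009, 0.015, -0.0008, 0, 0, 0, 0, -0.0011, 0.018, -0.0009, 0, 0, 0, 0, -0.0013, 0.021, -0.0011, 0, 0, 0, 0, -0.0015, 0.024, -0.0012, 0, 0, 0, 0, -0.0015, 0.024, -0.0012, 0, 0, 0],
)

```text
time: 10.75
position: [0.5121, 0.1063, 0.0385]
orientation: [0.684, 0.729, -0.017, 0.018]
contact_force: [0.9, 1.5, -1.0]
grip_width: 0.0163
```

>>> arm_command(
  commands=[0, -0.0001, 0.002, -0.0001, 0, 0, 0, 0, -0.0002, 0.004, -0.0002, 0, 0, 0, 0, -0.0004, 0.006, -0.0003, 0, 0, 0, 0, -0.0005, 0.008, -0.0004, 0, 0, 0, 0, -0.0006, 0.01, -0.0005, 0, 0, 0, 0, -0.0007, 0.012, -0.0006, 0, 0, 0, 0, -0.0007, 0.012, -0.0006, 0, 0, 0],
)

```text
time: 11.62
position: [0.5114, 0.118, 0.0379]
orientation: [0.684, 0.729, -0.017, 0.018]
contact_force: [1.1, -0.2, -0.8]
grip_width: 0.0156
```

```bash
python3 - <<'E'
from h import *
from station import r
s=r.state();print(s["position"],s["contact_force"],s["moment"])
d={n:r.camera(n) for n in("top","side")};pickle.dump(d,open("w4.pkl","wb"))
o=pickle.load(open("w3.pkl","rb"))["top"]["frame"];n=d["top"]["frame"]
a=cv2.cvtColor(o[150:190,140:185],6).astype(np.float32);b=cv2.cvtColor(n[150:190,140:185],6).astype(np.float32)
# motion of board region
a2=np.float32(cv2.cvtColor(o,6)[168:200,153:178]);b2=np.float32(cv2.cvtColor(n,6)[168:200,153:178])
print(cv2.phaseCorrelate(a2,b2))
m=cv2.matchTemplate(np.float32(cv2.cvtColor(n,6)[160:208,143:190]),a2,5);print(cv2.minMaxLoc(m), m[7:10,7:14].round(2))
E
```

```text
[0.51141709 0.11804293 0.03788148] [ 1.13997802 -0.17552427 -0.81739389] [-0.16680155 -0.35860565 -0.18490072]
((-1.3638351336153374, -0.06374734779842584), 0.816572979092598)
(-0.12151497602462769, 0.9365301132202148, (17, 16), (8, 8)) [[0.59 0.71 0.54 0.39 0.42 0.49 0.5 ]
 [0.7  0.94 0.69 0.41 0.4  0.47 0.48]
 [0.55 0.75 0.57 0.34 0.34 0.41 0.41]]
```

>>> arm_command(
  commands=[0, -0.0001, 0.002, -0.0001, 0, 0, 0, 0, -0.0002, 0.004, -0.0002, 0, 0, 0, 0, -0.0004, 0.006, -0.0003, 0, 0, 0, 0, -0.0005, 0.008, -0.0004, 0, 0, 0, 0, -0.0006, 0.01, -0.0005, 0, 0, 0, 0, -0.0006, 0.01, -0.0005, 0, 0, 0],
)

```text
time: 12.48
position: [0.5108, 0.1281, 0.0374]
orientation: [0.684, 0.729, -0.017, 0.018]
contact_force: [1.7, -0.8, -0.8]
grip_width: 0.0156
```

```bash
cat > mv.py <<'E'
from h import *
from station import r
s=r.state();print(s["position"],s["contact_force"],s["moment"])
d=r.camera("top");pickle.dump(d,open("w5.pkl","wb"))
G=lambda f:np.float32(cv2.cvtColor(f,6))
o=G(pickle.load(open("w3.pkl","rb"))["top"]["frame"]);n=G(d["frame"])
k=4;a=cv2.resize(o[168:200,153:178],None,fx=k,fy=k,interpolation=2);b=cv2.resize(n[162:206,138:190],None,fx=k,fy=k,interpolation=2)
_,v,_,p=cv2.minMaxLoc(cv2.matchTemplate(b,a,5));print("shift px",p[0]/k-15,p[1]/k-6,v)
E
python3 mv.py
```

```text
[0.51080386 0.12813956 0.03736782] [ 1.65760394 -0.83931358 -0.84745097] [-0.14471099 -0.33426977 -0.21220648]
shift px -5.25 0.25 0.9094403982162476
```

>>> arm_command(
  commands=[0, -0.0001, 0.0015, -0.0001, 0, 0, 0, 0, -0.0002, 0.003, -0.0002, 0, 0, 0, 0, -0.0003, 0.0045, -0.0002, 0, 0, 0, 0, -0.0004, 0.006, -0.0003, 0, 0, 0, 0, -0.0004, 0.006, -0.0003, 0, 0, 0],
)

```text
time: 13.15
position: [0.5105, 0.1339, 0.0371]
orientation: [0.684, 0.729, -0.017, 0.018]
contact_force: [2.5, -1.1, -1.3]
grip_width: 0.0157
```

```bash
python3 mv.py
```

```text
[0.51045204 0.13387516 0.03709003] [ 2.49515002 -1.14802788 -1.32416325] [-0.23961794 -0.38220048 -0.21235674]
shift px -7.0 0.25 0.8986978530883789
```

>>> arm_command(
  commands=[0, 0.0002, 0.001, -0.0001, 0, 0, 0, 0, 0.0003, 0.002, -0.0001, 0, 0, 0, 0, 0.0003, 0.003, -0.0002, 0, 0, 0, 0, 0.0003, 0.003, -0.0002, 0, 0, 0],
)

```text
time: 13.7
position: [0.5106, 0.1368, 0.0369]
orientation: [0.684, 0.729, -0.017, 0.018]
contact_force: [1.0, -2.4, 0.4]
grip_width: 0.0154
```

```bash
python3 mv.py
```

```text
[0.5106298  0.13684868 0.0368616 ] [ 1.01745889 -2.41629605  0.38004027] [-0.40162891 -0.32452582 -0.12488995]
shift px -7.0 0.25 0.8984583616256714
```

>>> arm_command(
  commands=[0, -0.0001, 0.001, -0.0001, 0, 0, 0, 0, -0.0001, 0.002, -0.0001, 0, 0, 0, 0, -0.0002, 0.003, -0.0002, 0, 0, 0, 0, -0.0002, 0.003, -0.0002, 0, 0, 0],
)

```text
time: 14.25
position: [0.5105, 0.1399, 0.0367]
orientation: [0.684, 0.729, -0.017, 0.018]
contact_force: [1.1, -2.2, -0.9]
grip_width: 0.0157
```

```bash
python3 mv.py
```

```text
[0.51049698 0.13992998 0.03667844] [ 1.06852338 -2.19828255 -0.90087879] [-0.43992055 -0.32759538 -0.16994889]
shift px -7.0 0.25 0.8939178586006165
```

>>> arm_command(
  commands=[0, -0.0001, 0.0015, -0.0001, 0, 0, 0, 0, -0.0002, 0.003, -0.0002, 0, 0, 0, 0, -0.0003, 0.005, -0.0003, 0, 0, 0, 0, -0.0003, 0.0052, -0.0015, 0.01, 0.0006, 0, 0, -0.0003, 0.0053, -0.003, 0.02, 0.0012, 0, 0, -0.0003, 0.0055, -0.0043, 0.03, 0.0019, 0, 0, -0.0003, 0.0056, -0.0056, 0.04, 0.0025, 0, 0, -0.0003, 0.0058, -0.007, 0.05, 0.0031, 0, 0, -0.0003, 0.0058, -0.007, 0.05, 0.0031, 0],
)

```text
time: 15.42
position: [0.5102, 0.1456, 0.0296]
orientation: [0.685, 0.729, 0.0, -0.0]
contact_force: [1.8, 1.6, -1.5]
grip_width: 0.0154
```

```bash
python3 mv.py
```

```text
[0.5101671  0.14559561 0.02959345] [ 1.80534455  1.6464125  -1.51553915] [ 0.05117977 -0.23578609 -0.1319206 ]
shift px -7.0 -0.5 0.8995429277420044
```

>>> arm_command(
  commands=[0, 0.0, 0.002, 0, 0, 0, 0, 0, 0.0, 0.004, 0, 0, 0, 0, 0, -0.0001, 0.006, 0, 0, 0, 0, 0, -0.0002, 0.008, 0, 0, 0, 0, 0, -0.0003, 0.01, 0, 0, 0, 0, 0, -0.0004, 0.012, 0, 0, 0, 0, 0, -0.0005, 0.014, 0, 0, 0, 0, 0, -0.0005, 0.014, 0, 0, 0, 0],
)

```text
time: 16.48
position: [0.5096, 0.1599, 0.0297]
orientation: [0.684, 0.729, 0.0, -0.0]
contact_force: [1.0, -0.4, -0.4]
grip_width: 0.0157
```

```bash
python3 mv.py
```

```text
[0.50960499 0.15994992 0.02966088] [ 0.98794579 -0.40640422 -0.43884285] [-0.39858695 -0.22205213 -0.06674389]
shift px -7.25 -0.5 0.8813333511352539
```

>>> arm_command(
  commands=[0, -0.0001, 0.002, 0, 0, 0, 0, 0, -0.0002, 0.004, 0, 0, 0, 0, 0, -0.0003, 0.006, 0, 0, 0, 0, 0, -0.0004, 0.008, 0, 0, 0, 0, 0, -0.0005, 0.01, 0, 0, 0, 0, 0, -0.0006, 0.012, 0, 0, 0, 0, 0, -0.0007, 0.014, 0, 0, 0, 0, 0, -0.0008, 0.016, 0, 0, 0, 0, 0, -0.0008, 0.016, 0, 0, 0, 0],
)

```text
time: 17.65
position: [0.5088, 0.1759, 0.0297]
orientation: [0.684, 0.729, 0.0, -0.0]
contact_force: [0.5, -0.5, -2.1]
grip_width: 0.0155
```

```bash
python3 mv.py; python3 -c "
from h import *
print(inv([.5088,.176,.0297]))"
```

```text
[0.50882007 0.17589369 0.02965781] [ 0.46910202 -0.46437226 -2.08221177] [-0.31969895 -0.17268028 -0.05327424]
shift px -7.25 -0.5 0.8651689291000366
[[ -27.83042201 -165.78152524   29.7       ]]
```

>>> arm_command(
  commands=[0, -0.0001, 0.002, 0, 0, 0, 0, 0, -0.0002, 0.004, 0, 0, 0, 0, 0, -0.0003, 0.0055, 0, 0, 0, 0, 0, -0.0004, 0.007, 0, 0, 0, 0, 0, -0.0005, 0.0085, 0, 0, 0, 0, 0, -0.0006, 0.01, 0, 0, 0, 0, 0, -0.0006, 0.01, 0, 0, 0, 0],
)

```text
time: 18.58
position: [0.5082, 0.1858, 0.0297]
orientation: [0.684, 0.729, 0.0, -0.0]
contact_force: [0.6, -0.4, -2.0]
grip_width: 0.0159
```

```bash
python3 mv.py
```

```text
[0.5082236  0.18581341 0.02965965] [ 0.60590048 -0.44738698 -2.03388347] [-0.40343101 -0.22886968 -0.06539023]
shift px -7.0 -0.5 0.8642123937606812
```

Nose about at +58, free. On slowly into the far bore.

>>> arm_command(
  commands=[0, -0.0001, 0.0015, 0, 0, 0, 0, 0, -0.0002, 0.003, 0, 0, 0, 0, 0, -0.0003, 0.0045, 0, 0, 0, 0, 0, -0.0004, 0.006, 0, 0, 0, 0, 0, -0.0005, 0.0075, 0, 0, 0, 0, 0, -0.0005, 0.009, 0, 0, 0, 0, 0, -0.0005, 0.009, 0, 0, 0, 0],
)

```text
time: 19.5
position: [0.5078, 0.1948, 0.0297]
orientation: [0.684, 0.729, 0.0, -0.0]
contact_force: [0.6, -0.1, -2.0]
grip_width: 0.0158
```

>>> arm_command(
  commands=[0, -0.0001, 0.0015, 0, 0, 0, 0, 0, -0.0002, 0.003, 0, 0, 0, 0, 0, -0.0003, 0.0045, 0, 0, 0, 0, 0, -0.0004, 0.006, 0, 0, 0, 0, 0, -0.0005, 0.0075, 0, 0, 0, 0, 0, -0.0006, 0.009, 0, 0, 0, 0, 0, -0.0007, 0.011, 0, 0, 0, 0, 0, -0.0007, 0.011, 0, 0, 0, 0],
)

```text
time: 20.5
position: [0.5072, 0.2059, 0.0297]
orientation: [0.684, 0.729, 0.0, -0.0]
contact_force: [-0.2, -1.0, -1.5]
grip_width: 0.0155
```

```bash
python3 mv.py; python3 - <<'E'
from h import *
from station import r
c=r.camera("wrist");pickle.dump(c,open("w6.pkl","wb"))
s=r.state();print(inv(s["position"]))
c2=c["frame"];cv2.imwrite("pics/w6.png",cv2.resize(c2[60:260,130:390],(780,600)))
print(proj(c,sl(T,[[-.048,-.07,.068],[.048,-.07,.068],[-.030,-.07,.048],[-.030,-.075,.048],[-.03,-.07,.068]])))
E
```

```text
[0.50715433 0.20587141 0.02969833] [-0.24523213 -0.96862924 -1.48614439] [-0.3223532  -0.10971723  0.05246563]
shift px -7.0 -0.5 0.8640976548194885
[[ -27.67982365 -135.85858183   29.68421859]]
[[228.86745555 139.49552268]
 [441.74945854 139.59263778]
 [269.79711683 138.9906244 ]
 [269.84480549 148.86575985]
 [268.77075416 139.51372625]]
```

View pics/w6.png

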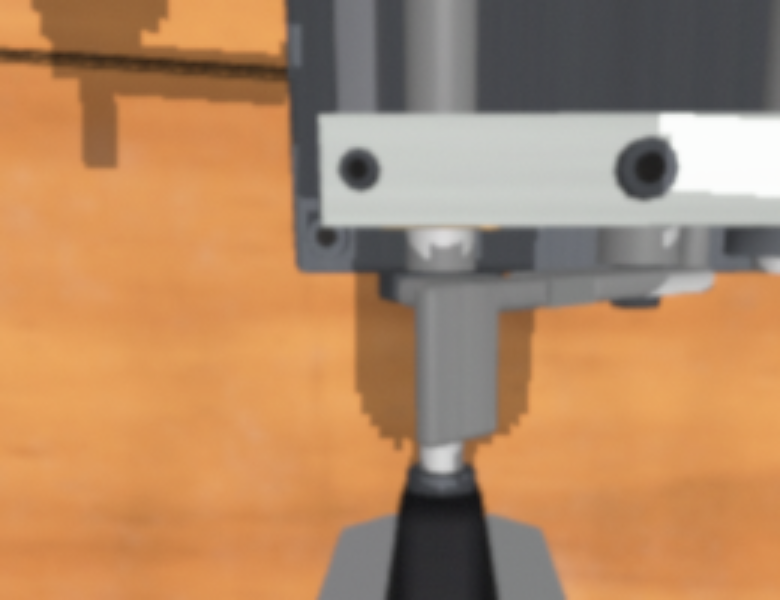

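>>> arm_command(
  commands=[0, -0.0001, 0.0015, 0, 0, 0, 0, 0, -0.0002, 0.003, 0, 0, 0, 0, 0, -0.0003, 0.0045, 0, 0, 0, 0, 0, -0.0003, 0.0055, 0, 0, 0, 0, 0, -0.0003, 0.0055, 0, 0, 0, 0],
)

```text
time: 21.22
position: [0.5068, 0.2112, 0.0297]
orientation: [0.684, 0.729, 0.0, -0.0]
contact_force: [-1.4, -0.6, -2.9]
grip_width: 0.0155
```

>>> arm_command(
  commands=[0, -0.0001, 0.0008, 0, 0, 0, 0, 0, -0.0002, 0.0016, 0, 0, 0, 0, 0, -0.0002, 0.0024, 0, 0, 0, 0, 0, -0.0002, 0.0024, 0, 0, 0, 0],
)

```text
time: 21.72
position: [0.5066, 0.2134, 0.0297]
orientation: [0.684, 0.729, -0.0, 0.0]
contact_force: [0.1, -2.0, -1.6]
grip_width: 0.0158
```

>>> arm_command(
  commands=[0, 0, 0.0006, 0, 0, 0, 0, 0, -0.0001, 0.0012, 0, 0, 0, 0, 0, -0.0001, 0.0012, 0, 0, 0, 0],
)

```text
time: 22.1
position: [0.5066, 0.2134, 0.0297]
orientation: [0.684, 0.729, -0.001, 0.001]
contact_force: [0.9, -6.2, -0.6]
grip_width: 0.0154
```

>>> arm_command(
  commands=[0, 0, -0.0005, 0, 0, 0, 0, 0.05, 0, -0.0005, 0, 0, 0, 0, 0.05, 0, -0.0005, 0, 0, 0, 0, 0.05, 0, -0.0005, 0, 0, 0, 0, 0.05, 0, -0.0005, 0.03, 0, 0, 0, 0.05, 0, -0.0005, 0.07, 0, 0, 0, 0.05, 0, -0.0005, 0.11, 0, 0, 0, 0.02, 0, -0.0005, 0.13, 0, 0, 0, 0, 0, -0.0005, 0.13, 0, 0, 0, 0, 0, -0.0005, 0.13, 0, 0, 0],
)

```text
time: 23.35
position: [0.5057, 0.2141, 0.1587]
orientation: [0.684, 0.729, -0.001, -0.0]
contact_force: [-0.4, -0.2, -0.3]
grip_width: 0.0237
```

```bash
python3 - <<'E'
from h import *
from station import r
c=r.camera("wrist");pickle.dump(c,open("w7.pkl","wb"))
s=r.state();print(s["position"],s["contact_force"],s["grip_width"])
T2=T+[.0025,.0015,0]
import h
def P(p): return proj(c,sl(T2,p))
print(P([[-.048,-.07,.068],[-.048,-.054,.068]]))
for th in(.75,.8,.85,.9):
    a=th; R=lambda x,z:(4-(-x)*np.cos(a)+z*np.sin(a), 48+(-x)*np.sin(a)+z*np.cos(a))
    pts=[]
    for x in(-62.5,-49.5):
        X,Z=R(x,11.5); pts+=[[X/1e3,y/1e3,Z/1e3] for y in(-99,)]
    print(th,np.round(pts,4).tolist(),P(pts).round(1).tolist())
cv2.imwrite("pics/w7.png",cv2.resize(c["frame"][80:300,130:400],(736,600)))
E
```

```text
[0.50557502 0.21400346 0.15835032] [-0.02018699 -0.23370604  0.8057774 ] 0.019537537630307137
[[256.19544104 145.6219049 ]
 [255.90972264 126.61349127]]
0.75 [[-0.0339, -0.099, 0.099], [-0.0244, -0.099, 0.0902]] [[271.8, 184.2], [283.6, 182.5]]
0.8 [[-0.0313, -0.099, 0.1008], [-0.0222, -0.099, 0.0915]] [[275.1, 184.6], [286.3, 182.8]]
0.85 [[-0.0286, -0.099, 0.1025], [-0.02, -0.099, 0.0928]] [[278.5, 184.9], [289.0, 183.0]]
0.9 [[-0.0258, -0.099, 0.1041], [-0.0178, -0.099, 0.0939]] [[282.1, 185.3], [291.9, 183.3]]
```

View pics/w7.png

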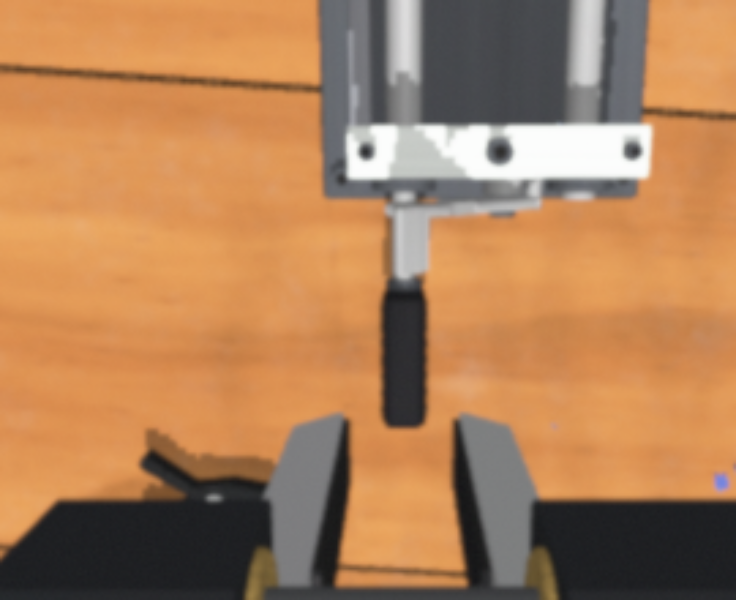

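```bash
python3 - <<'E'
from h import *
from station import r
p=r.state()["position"];print(p)
T2=T+[.0025,.0015,0]
print("above",(sl(T2,[-.030,-.090,.115])-p).round(4))
a=sl(T2,[-.030,-.090,.115])
for th in np.r_[.85:-.01:-.05,-.01]:
    e=np.array([4-63.5*np.cos(th+.182)+2,-90,48+63.5*np.sin(th+.182)-.5])/1e3
    print(round(th,2),(sl(T2,e)-a).round(4))
E
```

```text
[0.50557502 0.21400346 0.15835032]
above [[-0.0011  0.039  -0.0434]]
0.85 [[ 0.0034  0.0002 -0.013 ]]
0.8 [[ 0.0007  0.     -0.0147]]
0.75 [[-0.0019 -0.0001 -0.0165]]
0.7 [[-0.0044 -0.0003 -0.0185]]
0.65 [[-0.0067 -0.0004 -0.0206]]
0.6 [[-0.009  -0.0006 -0.0228]]
0.55 [[-0.0112 -0.0007 -0.0251]]
0.5 [[-0.0133 -0.0008 -0.0275]]
0.45 [[-0.0152 -0.0009 -0.03  ]]
0.4 [[-0.017  -0.0011 -0.0326]]
0.35 [[-0.0187 -0.0012 -0.0353]]
0.3 [[-0.0202 -0.0013 -0.0381]]
0.25 [[-0.0216 -0.0013 -0.0409]]
0.2 [[-0.0229 -0.0014 -0.0438]]
0.15 [[-0.024  -0.0015 -0.0468]]
0.1 [[-0.0249 -0.0016 -0.0498]]
0.05 [[-0.0257 -0.0016 -0.0529]]
-0.0 [[-0.0264 -0.0016 -0.056 ]]
-0.01 [[-0.0265 -0.0016 -0.0566]]
```

>>> arm_command(
  commands=[0, -0.001, 0.01, 0, 0, 0, 0, 0, -0.001, 0.025, 0, 0, 0, 0, 0, -0.001, 0.039, 0, 0, 0, 0, 0, -0.001, 0.039, -0.02, 0, 0, 0, 0, -0.001, 0.039, -0.043, 0, 0, 0, 0, -0.001, 0.039, -0.043, 0, 0, 0],
  force=20,
)

```text
time: 24.15
position: [0.504, 0.2536, 0.115]
orientation: [0.684, 0.729, -0.002, -0.001]
contact_force: [0.9, 0.0, -0.1]
grip_width: 0.0006
```

>>> arm_command(
  commands=[0, 0.002, 0, -0.005, 0, 0, 0, 0, 0.0034, 0, -0.01, 0, 0, 0, 0, 0.0034, 0, -0.013, 0, 0, 0, 0, 0.0007, 0, -0.0147, 0, 0, 0, 0, -0.0019, 0, -0.0165, 0, 0, 0, 0, -0.0044, -0.0003, -0.0185, 0, 0, 0, 0, -0.0067, -0.0004, -0.0206, 0, 0, 0, 0, -0.009, -0.0006, -0.0228, 0, 0, 0, 0, -0.0112, -0.0007, -0.0251, 0, 0, 0, 0, -0.0133, -0.0008, -0.0275, 0, 0, 0, 0, -0.0133, -0.0008, -0.0275, 0, 0, 0],
)

```text
time: 25.52
position: [0.492, 0.2523, 0.0889]
orientation: [0.684, 0.729, -0.0, -0.0]
contact_force: [0.6, 1.4, -0.5]
grip_width: 0.0004
```

```bash
python3 - <<'E'
from h import *
from station import r
s=r.state();print(s["position"],s["contact_force"],s["moment"],s["grip_width"])
print(((T:=1) and ""))
E
```

```text
[0.49201529 0.25234301 0.08886043] [ 0.59501492  1.42804927 -0.54817883] [-0.0316746  -0.09345207 -0.04839593] 0.0004121433527569501
```

>>> arm_command(
  commands=[0, -0.0019, -0.0001, -0.0025, 0, 0, 0, 0, -0.0037, -0.0003, -0.0051, 0, 0, 0, 0, -0.0054, -0.0004, -0.0078, 0, 0, 0, 0, -0.0069, -0.0005, -0.0106, 0, 0, 0, 0, -0.0083, -0.0005, -0.0134, 0, 0, 0, 0, -0.0096, -0.0006, -0.0163, 0, 0, 0, 0, -0.0107, -0.0007, -0.0193, 0, 0, 0, 0, -0.0116, -0.0008, -0.0223, 0, 0, 0, 0, -0.0116, -0.0008, -0.0223, 0, 0, 0],
)

```text
time: 26.65
position: [0.4801, 0.2514, 0.0665]
orientation: [0.684, 0.729, -0.0, -0.0]
contact_force: [0.3, -0.0, -0.2]
grip_width: 0.0004
```

```bash
cat > k.py <<'E'
from h import *
from station import r
s=r.state();print(s["position"],s["contact_force"],s["moment"])
c=r.camera("wrist")
# where would tab outer corner be; darkness sampling of collar etc is not needed
cv2.imwrite("pics/k%d.png"%int(s["time"]*100),c["frame"])
E
python3 k.py
```

```text
[0.48011026 0.25137149 0.06653376] [ 0.33228159 -0.04274729 -0.20039929] [-0.0558241  -0.1172048  -0.04000694]
```

>>> arm_command(
  commands=[0, -0.0008, 0, -0.0031, 0, 0, 0, 0, -0.0015, 0, -0.0055, 0, 0, 0, 0, -0.0016, 0, -0.0068, 0, 0, 0, 0, -0.0016, 0, -0.0075, 0, 0, 0, 0, -0.0016, 0, -0.0082, 0, 0, 0, 0, -0.0016, 0, -0.0082, 0, 0, 0],
)

```text
time: 27.45
position: [0.4788, 0.2515, 0.0596]
orientation: [0.684, 0.729, 0.0, 0.0]
contact_force: [-2.0, -0.7, 7.4]
grip_width: 0.0004
```

```bash
python3 k.py
```

```text
[0.47882867 0.25150726 0.05960954] [-1.98738535 -0.6726584   7.4422022 ] [-0.14230424  0.33873841  0.02079702]
```

>>> arm_command(
  commands=[0, 0, 0, 0.01, 0, 0, 0, 0, 0, 0, 0.04, 0, 0, 0, 0, 0, -0.01, 0.08, 0, 0, 0, 0, 0, -0.025, 0.1, 0, 0, 0, 0, 0.01, -0.037, 0.1, 0, 0, 0, 0, 0.028, -0.037, 0.1, 0, 0, 0, 0, 0.028, -0.037, 0.1, 0, 0, 0, 0, 0.028, -0.037, 0.1, 0, 0, 0],
)

```text
time: 28.5
position: [0.5066, 0.2147, 0.1574]
orientation: [0.684, 0.729, -0.001, -0.001]
contact_force: [-0.6, -0.5, 0.3]
grip_width: 0.0006
```

```bash
python3 - <<'E'
from h import *
from station import r
c=r.camera("wrist");o=pickle.load(open("w7.pkl","rb"));s=r.state();print(s["position"],s["contact_force"])
T2=T+[.0025,.0015,0]
q=lambda p:proj(c,sl(T2,np.array(p)/1e3))
print("pred tab down corners",q([[-58.5,-99,59.5],[-45.5,-99,59.5],[-45.5,-79,59.5],[-58.5,-79,59.5]]).round(1).tolist())
print("pred tab up corners",q([[-32.3,-99,100.1],[-23,-99,91],[-32.3,-79,100]]).round(1).tolist())
print("collar",q([[-30,-70,48],[-30,-75,48],[-30,-77,48],[-30,-81,48],[-41,-72,48]]).round(1).tolist())
g=cv2.cvtColor(c["frame"],40) # BGR2HSV
print("sat:")
for y in range(132,196,4):print(y,g[y,232:300:3,1])
E
```

```text
[0.5064205  0.21474098 0.1576101 ] [ 0.2709018  -0.06894297  0.68085067]
pred tab down corners [[245.0, 178.2], [259.1, 178.2], [258.8, 156.1], [244.4, 156.1]]
pred tab up corners [[272.8, 185.4], [284.4, 183.6], [272.7, 159.7]]
collar [[276.1, 145.5], [276.1, 151.0], [276.1, 153.1], [276.1, 157.4], [264.3, 147.7]]
sat:
132 [161 159 156 159 161 107  23  21   3   1   4   4   1   1   2   5   5   3
   1   1   1   1   1]
136 [159 156 153 152 153 110  23  23   5   3   8  16   1   1   1   1   1   1
   1   1   1   1   0]
140 [156 157 158 156 156 124  21  23   5   1   2   1   1   1   1   1   1   1
   1   1   1   1   1]
144 [153 156 154 157 158 123  21  18   7   2   2   1   1   1   1   1   1   0
   1   1   1   1   1]
148 [152 156 157 158 159 134  21  21  17  18  20  19  20  21  24  23  19  18
  21  20  22  22  20]
152 [151 153 155 156 156 136  11  18  20  14   9   9  10   6   0   2   2   6
   7  11  11  11   9]
156 [157 158 159 160 158   7   1   0   0   1   5   6   6  13   2   1   2   9
   6   5   6   6   6]
160 [155 156 161 160 160   9   1   1   0  12 159 158 160 158   5   1   7 138
 145 151 159 158 158]
164 [157 156 154 155 155  17   1   0   1   8 156 153 154 153   6   1   9 146
 148 150 154 157 160]
168 [155 156 155 154 152  20   0   0   1   9 151 148 149 152   6   1   9 147
 150 148 152 154 156]
172 [155 157 156 155 149  21   0   0   0   7 152 154 155 151   6   1   9 148
 153 150 150 150 153]
176 [154 152 154 154 156 140 132 134 133 138 154 154 154 151   6   1   9 150
 152 151 151 153 153]
180 [152 152 155 155 154 151 153 154 149 151 154 154 153 151   6   1   9 151
 149 151 150 152 151]
184 [156 145 146 157 157 153 154 156 154 156 156 156 153 111  17  14  19  68
 153 155 152 152 151]
188 [152 151 143 151 157 157 158 159 158 159 158 158 158  95  16  23  24  57
 155 155 160 156 156]
192 [147 149 148 148 149 154 158 158 156 158 159 160 156   0  12  12  11  13
 155 154 155 153 152]
```

```bash
python3 -c "
from station import r
print(r.hand_in())"
```

```text
the job is handed in; nothing more can be done
None
```

The rod is refitted and the keeper is down over its neck. I handed the job in at about 28.5 s of the 72 s allowed; no verdict came back.

- **Threading:** I took the black-handled rod off its rest and put it level through the near block. I then dipped the nose by 0.05 rad to find the carriage bore, which pushed the carriage to its far stop. Levelling the rod lifted the carriage, and the rod then went through the far block until the collar stopped. The highest force I read was about 6 N, at the collar stop. In the last wrist picture I viewed, before the keeper went down, the collar was against the near block.
- **Keeper:** I pushed the tab down along its arc with closed fingers. It stopped at a height of 59.6 mm with 7.4 N; the expected height is 59.5 mm. A final wrist image, read by pixel values only because I had used all 12 views, put the tab within about 1 to 2 mm of its down position. The gripper was then clear of everything.

**Checks that disagreed or were not made:**
- The slide position from the top camera was about 2.5 mm off in x and 1.5 mm off in y against the wrist camera and the arm's own position. I corrected for that before pushing the keeper.
- I saw the carriage level only indirectly, from the moment at the wrist, the board's shift in the image and the rod running freely through the far block.
- The glue bottle, pliers and clamp were not measured again at the end. The arm kept clear of them as planned.

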